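# Roll down the title board of an archive box

### The arm

A 6-joint arm with a two-finger parallel gripper is mounted at the origin on the work surface. World frame = base frame: x ahead of the robot, y to its left, z up, the work surface at z = 0. Lengths are in m, angles in degrees, forces in N, time in s.
With the tool pointing down it reaches from about 0.4 to 0.825 m from the base axis. Payload 7 kg.
Tool frame: the origin (TCP) lies between the finger pads; the fingertips stand 17 mm ahead of it and the grasp point (between the pads) lies 2 mm behind it; x points along the fingers, y is the direction in which the jaws open and shut, and the axes are right-handed (so a half turn about x gives the same grasp; the last joint's range is limited). The gripper opens to 88 mm and grips with 3 to 60 N. Pads are 19 mm wide; open, the fingers measure 130 mm over their backs; the gripper's body (78 mm by 193 mm) begins 47 mm behind the grasp point.
Start: joints at [93.169, 20.546, 0.682, 0, -70.136, -16.507], TCP at [0.156, 0.657, 0.244] pointing down, gripper open.
Joint ranges: [-176.03, 176.03], [-82.01, 121.73], [-58.28, 71.71], [-173.87, 95.51], [-174.79, -0.11], [-173.66, 173.66]. Speed limits (degrees/s): [136.94, 136.94, 172.46, 180, 180, 180].

### API

Orientations are given as [roll, pitch, yaw] about the fixed x, y, z axes, in that order (R = Rz(yaw) Ry(pitch) Rx(roll)).
In Python, from plant import r gives the robot as it stands.
- The arm moves only by the shell command python3 -m jog 'ROWS' [FORCE]. ROWS is a JSON object of lists of equal length, an entry for each row: "fingers": the opening, from 0 (shut) to 1 (fully open); "dp": the shift along the tool's x, y, z in mm, a list of three; "twist": the turn about the tool's x in degrees. In form: {"fingers": [fingers, ...], "dp": [[dx, dy, dz], ...], "twist": [twist, ...]}. A call has exactly 5 rows; each row is the pose to reach, as a shift and turn from the pose measured when the call began, along the tool's axes at that moment; what a row does not reach only later rows make up. A row lasts 1/10 s, in which the tool goes at most 50 mm and 8.59 degrees, less where a joint would pass 70% of its speed; a pose out of reach is approached as far as the arm can. A call with a gripper value outside its range is refused whole. The fingers move at their own pace and stop on an object; FORCE is the grip in N (left out, the last holds). Time passes only in rows, so rows that repeat a pose let the fingers close, or fill a call up. It gives the time, the measured TCP pose, the force and the opening at its end, in the units of the state.
- r.get_state(): the state, without advancing time (a new reading comes with each control period).
- r.capture(name): name is "side" or "top" or "wrist"; returns a dict with "frame" (480x640x3 uint8, red, green, blue), "intrinsics" (3x3 intrinsics, pixels), "D" ([k1, k2, p1, p2, k3] as OpenCV has them; the pictures are not rectified), "pose" (4x4, takes a point from camera to world coordinates). Camera axes: x right, y down, z forward; pixel columns grow to the right and rows downward; lengths in m; the calibration is good to about 2 mm. A picture is of the moment at which its call begins. There is no depth.
- r.close_job(): hands the job in, once; it reports no verdict.
The state is a dict: "time_s": time; "joints": joint angles; "qd": joint speeds; "joint_torque": joint torques, N m; "tcp_pos": TCP position; "eef_rot": TCP orientation; "contact_force": force on the tool from outside, world axes, zero at the start; "moment": the same for the moment, N m; "gripper_width": finger opening in m.
Only numpy, scipy, OpenCV 4.12 (cv2) and the standard library are available. Lean on these libraries where they do the work, as an engineer would, in place of code of your own. Each camera call takes 0.05 s, during which the arm holds its last target. There are 200 camera calls.

### The job

The title board on the archive box has just been glued: take the hand roller from its stand and roll the board down along its centre line in one pass, from the end with the eyelet to the plain end, with the wheel turning under firm, steady pressure that squeezes the roller's spring about half-way (never so hard that the box would be crushed). Then put the roller back in its stand, upright as it was, and let go.

Things in the scene. Friction and masses are not known exactly. Their poses are not given: they have to be found in the camera images.
- roller_grip (a point): Centre of the hand roller's upright wooden grip block, 26 (x) x 44 (y) x 50 (z) mm; grip it across the 26 mm. It stands on an aluminium plate, 86 (x) x 44 (y) x 6 mm, top 25 mm below this point. Below hangs a sprung fork with a rubber wheel, axle along y, so it rolls along x. The wheel's lowest point, unloaded, is 91 mm straight below this point. z up; weighs 0.3 kg.
- roller_wheel (a joint): Turning angle (rad, 0 at the start) of the black rubber wheel, 36 mm in diameter, 44 mm wide (56 mm over its steel fork). It turns freely, 18 mm of rolling per rad. Fork and wheel spring up towards the plate by up to 14 mm: 0.8 N to start, then 0.8 N more per mm (6.4 N at 7 mm, 12 N at the stop).
- board_top (a point): Centre of the top face, 54 mm above the desk, of the title board: stiff pale board 180 (x) x 70 (y) x 4 mm, fixed on the lid of a brown cardboard archive box (260 x 180 x 50 mm, same centre and axes, immovable). x runs along the board: the end with a small flush round brass eyelet (13 mm) is at x = -90 mm, the plain end at +90 mm. z up.
- stand_seat (a point): Where roller_grip is when the roller is parked, 99 mm above the desk. Fixed grey stand: base 100 (x) x 90 (y) x 6 mm, two walls 12 mm thick, 90 mm long in y, tops 68 mm above the desk, 60 mm apart in x. The wheel hangs in the gap, the plate rests on both wall tops, roller x along stand x (either way round), 12 mm play each way in x. Open above and at the y ends.
Things that resemble listed ones, but are neither listed nor needed, are in the scene too. What is shaped like the part that bears stand_seat but red is not meant. Leave any blue look-alike of the part that bears roller_grip alone.

How it is judged (in metres and radians):
On the way, in this order (a step that is already met when the one before it is completed fails the run):
1. the roller wheel presses with more than 4 N on the eyelet end of the board: within 35 mm of that end, square to the board (11 degrees), upright, within 18 mm of the centre line (x of roller_grip in the frame of board_top between -0.1 and -0.055 m and y of roller_grip in the frame of board_top between -0.018 and 0.018 m and contact force between roller_wheel and board above 4 N and angle between roller_grip's own z axis and vertical below 0.2 rad and angle between the x axis of roller_grip and the x axis of board_top, either way round below 0.2 rad), for 0.1 s.
2. still pressed with more than 4 N and turning, it rolls a quarter of the way along the board (within 15 mm) (x of roller_grip in the frame of board_top between -0.045 and -0.015 m and y of roller_grip in the frame of board_top between -0.018 and 0.018 m and contact force between roller_wheel and board above 4 N and angle between roller_grip's own z axis and vertical below 0.2 rad and angle between the x axis of roller_grip and the x axis of board_top, either way round below 0.2 rad and (velocity of joint roller_wheel above 0.2 rad/s or velocity of joint roller_wheel below -0.2 rad/s)), for 0.04 s.
3. still pressed with more than 4 N and turning, it rolls half-way along the board (within 15 mm) (x of roller_grip in the frame of board_top between -0.015 and 0.015 m and y of roller_grip in the frame of board_top between -0.018 and 0.018 m and contact force between roller_wheel and board above 4 N and angle between roller_grip's own z axis and vertical below 0.2 rad and angle between the x axis of roller_grip and the x axis of board_top, either way round below 0.2 rad and (velocity of joint roller_wheel above 0.2 rad/s or velocity of joint roller_wheel below -0.2 rad/s)), for 0.04 s.
4. still pressed with more than 4 N and turning, it rolls three quarters of the way along the board (within 15 mm) (x of roller_grip in the frame of board_top between 0.015 and 0.045 m and y of roller_grip in the frame of board_top between -0.018 and 0.018 m and contact force between roller_wheel and board above 4 N and angle between roller_grip's own z axis and vertical below 0.2 rad and angle between the x axis of roller_grip and the x axis of board_top, either way round below 0.2 rad and (velocity of joint roller_wheel above 0.2 rad/s or velocity of joint roller_wheel below -0.2 rad/s)), for 0.04 s.
5. still pressed with more than 4 N, it comes within 35 mm of the plain end of the board (x of roller_grip in the frame of board_top between 0.055 and 0.1 m and y of roller_grip in the frame of board_top between -0.018 and 0.018 m and contact force between roller_wheel and board above 4 N and angle between roller_grip's own z axis and vertical below 0.2 rad and angle between the x axis of roller_grip and the x axis of board_top, either way round below 0.2 rad), for 0.04 s.
At the end, for the whole second after the job is handed in: The roller is parked in its stand again: its grip centre within 20 mm of the seat point, upright within 10 degrees, at rest and released (distance between roller_grip and stand_seat below 0.02 m and angle between roller_grip's own z axis and vertical below 0.17 rad and linear speed of roller below 0.02 m/s); the robot touches nothing.
It fails at once if the roller presses on the board or the box with more than 40 N (contact force between roller_wheel and board above 40 N or contact force between roller and file_box above 40 N).
It also fails if it takes over 54 s, if anything falls off the work surface, if the arm or the gripper's body presses on something with over 40 N, if the wrist force passes 120 N, or if a joint passes its speed limit or range.

## Working session

There is one attempt and no reset: what is moved stays moved. The work goes in short steps, Python scripts to look and compute and a shell command to move; the robot and the scene stay as the last step left them, time stands still between calls to the robot, and variables do not carry over. Pictures are saved under pics/ and viewed, on a budget of 10 in all, crops included, one or two more only if the job needs it, and the job is handed in when it is done.

```bash
mkdir -p pics; ls
python3 - <<'E'
from plant import r
import cv2,numpy as np
s=r.get_state();print(s)
for n in("top","side"):
    c=r.capture(n);cv2.imwrite(f"pics/{n}0.png",c["frame"][:,:,::-1]);print(n,c["intrinsics"],c["D"],c["pose"])
E
```

```text
pics
{'time_s': 0.0, 'joints': array([ 9.31690119e+01,  2.05912480e+01,  6.33543334e-01, -1.93002256e-02,
       -7.01353270e+01, -1.65063901e+01]), 'qd': array([-0.11050778,  0.01867794,  0.03637021,  0.09244023, -0.0319247 ,
        0.00435506]), 'joint_torque': array([ 2.11029233e-03, -5.82720172e+01,  2.93057656e+01,  6.99679077e+00,
        7.02322679e-03, -1.52330790e-04]), 'tcp_pos': array([0.15564017, 0.65633976, 0.2426256 ]), 'eef_rot': array([ 95.47231448,  89.90521504, -97.87163664]), 'contact_force': array([0.25674979, 0.13485149, 0.49106133]), 'moment': array([-0.00830808, -0.01106215, -0.03059873]), 'gripper_width': 0.08814059149694542}
top [[564.79420379   0.         309.95714057]
 [  0.         564.79420379 247.28358734]
 [  0.           0.           1.        ]] [-0.15939579  0.          0.          0.          0.        ] [[ 7.22559682e-03 -9.95165866e-01  9.79422759e-02  3.99708932e-01]
 [-9.99973895e-01 -7.18957356e-03  7.20730518e-04 -1.03365652e-01]
 [-1.30832125e-05 -9.79449269e-02 -9.95191836e-01  1.05766558e+00]
 [ 0.00000000e+00  0.00000000e+00  0.00000000e+00  1.00000000e+00]]
side [[550.24427377   0.         319.92263561]
 [  0.         550.24427377 243.32718221]
 [  0.           0.           1.        ]] [-0.03199674  0.          0.          0.          0.        ] [[ 0.90030834 -0.32083799  0.29412223  0.21267039]
 [-0.43522041 -0.65536605  0.61731558 -0.65380699]
 [-0.00530056 -0.68378236 -0.72966676  0.75004573]
 [ 0.          0.          0.          1.        ]]
```

View pics/top0.png

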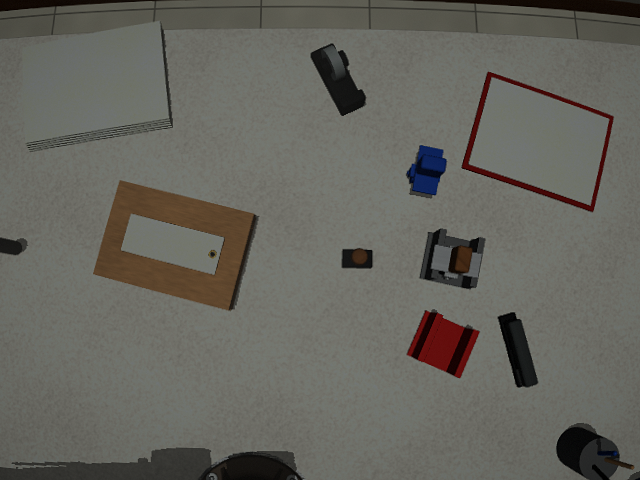

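View pics/side0.png

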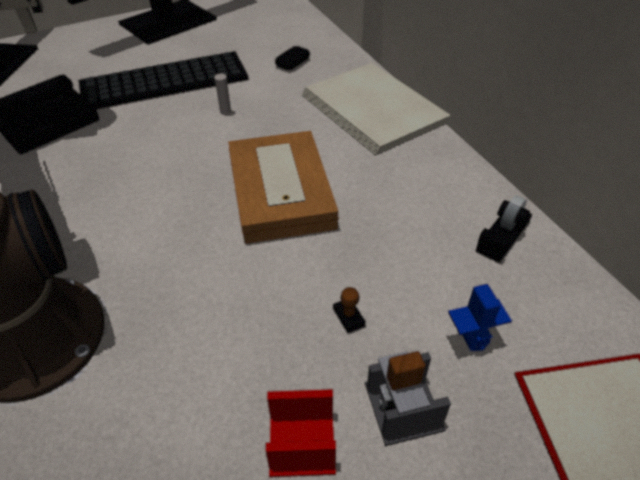

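The top view shows the box at about (175,245), with the board's eyelet end to the right at (212,254). The roller is in the grey stand at about (455,260), with its brown grip at (461,259). The red stand and the blue roller are the decoys. Next I'll enlarge the two target areas to measure them.

Run:
```python
import cv2,numpy as np
a=cv2.imread("pics/top0.png");b=cv2.imread("pics/side0.png")
f=lambda im,x,y,w,h,k:cv2.resize(np.clip(im[y:y+h,x:x+w]*1.6,0,255).astype(np.uint8),None,fx=k,fy=k,interpolation=cv2.INTER_CUBIC)
cv2.imwrite("pics/c1.png",np.hstack([f(a,415,220,80,75,5),f(b,360,340,80,75,5)])) 
cv2.imwrite("pics/c2.png",np.hstack([f(a,110,200,125,85,3.2),f(b,250,135,62,85,3.2)]))
```

```text
(no output)
```

View pics/c1.png

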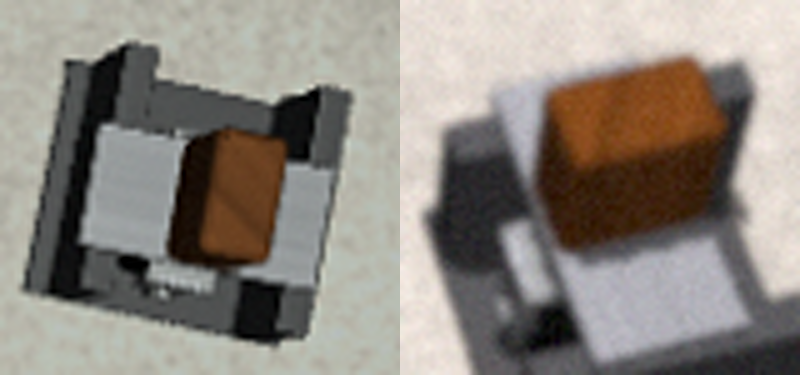

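View pics/c2.png

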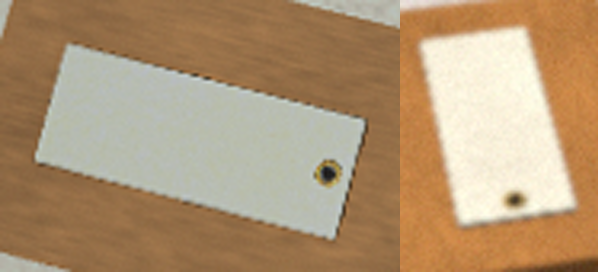

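```bash
cat > h.py <<'E'
from plant import r
import cv2,numpy as np
from scipy.optimize import least_squares
def ray(c,px):
    u=cv2.undistortPoints(np.array(px,float).reshape(-1,1,2),c["intrinsics"],c["D"]).reshape(-1,2)
    return c["pose"][:3,3],np.c_[u,np.ones(len(u))]@c["pose"][:3,:3].T
def onz(c,px,z):
    o,d=ray(c,px);return (o+d*((z-o[2])/d[:,2])[:,None])[:,:2]
def rect(P,a,b): # corners ordered (+-),: fit centre,yaw to a x b rectangle; order (-,-),(+,-),(+,+),(-,+)
    L=np.array([[-a,-b],[a,-b],[a,b],[-a,b]])/2
    H=P-P.mean(0);Z=(H[:,0]+1j*H[:,1]);W=L[:,0]+1j*L[:,1]
    t=np.angle((Z*W.conj()).sum());R=np.array([[np.cos(t),-np.sin(t)],[np.sin(t),np.cos(t)]])
    return P.mean(0),np.degrees(t),1000*np.abs(P-P.mean(0)-L@R.T).max()
E
python3 - <<'E'
from h import *
T=r.capture("top");S=r.capture("side")
t1=lambda p:np.array(p)/5+[415,220]-.4
s1=lambda p:(np.array(p)-[400,0])/5+[360,340]-.4
t2=lambda p:np.array(p)/3.2+[110,200]-.35
s2=lambda p:(np.array(p)-[400,0])/3.2+[250,135]-.35
# board: eyelet end -x. in top: eyelet end right, world y=-col. x dir = left in image=+y world; board +y = -worldx = down in image
print("board top",rect(onz(T,t2([(366,119),(334,240),(36,161),(67,44)])[[0,3,2,1]] ,.054),180,70))
print("eyelet",onz(T,t2([(328,173)]),.054),onz(S,s2([(514,199)]),.054))
print("board side corners",onz(S,s2([(420,38),(527,27),(577,208),(460,226)]),.054))
print("board top corners",onz(T,t2([(36,161),(67,44),(366,119),(334,240)]),.054))
# grip top z=.124, plate top z=.074
print("grip top T",onz(T,t1([(222,128),(286,142),(268,262),(204,250)]),.124),"mean",onz(T,t1([(222,128),(286,142),(268,262),(204,250)]),.124).mean(0))
g=onz(S,s1([(547,98),(695,57),(726,128),(576,167)]),.124);print("grip top S",g,g.mean(0))
print("plate T",onz(T,t1([(103,123),(83,243),(335,168),(315,288)]),.074))
print("walltops far T",onz(T,t1([(125,45),(157,50),(320,87),(352,92)]),.068), "near right wall", onz(T,t1([(275,333),(308,340)]),.068))
E
```

```text
board top (array([0.50345243, 0.14673646]), np.float64(76.27158628752667), np.float64(95640.65286953753))
eyelet [[0.48564071 0.07257437]] [[0.48685214 0.07186279]]
board side corners [[0.49373101 0.24228133]
 [0.56093125 0.22228153]
 [0.51687866 0.04837328]
 [0.44947734 0.06425172]]
board top corners [[0.49110636 0.24112026]
 [0.55835144 0.22568031]
 [0.51621835 0.05179993]
 [0.44813355 0.06834535]]
grip top T [[ 0.49692473 -0.35316731]
 [ 0.49235256 -0.37515642]
 [ 0.45189    -0.36818704]
 [ 0.45583723 -0.34629334]] mean [ 0.47425113 -0.36070103]
grip top S [[ 0.45580795 -0.35009468]
 [ 0.49720909 -0.35657346]
 [ 0.4928241  -0.37816472]
 [ 0.45211882 -0.37084282]] [ 0.47448999 -0.36391892]
plate T [[ 0.50358273 -0.32366906]
 [ 0.46112629 -0.31595498]
 [ 0.48816486 -0.40742038]
 [ 0.44553419 -0.39929128]]
walltops far T [[ 0.53223181 -0.3334336 ]
 [ 0.53054687 -0.34502037]
 [ 0.51778686 -0.40441669]
 [ 0.51608981 -0.41620085]] near right wall [[ 0.4298106  -0.38623651]
 [ 0.42733352 -0.3982422 ]]
```

```bash
cat >> h.py <<'E'
from scipy.spatial.transform import Rotation as Ro
def plan(*tg):
    s=r.get_state();R=Ro.from_euler("xyz",s["eef_rot"],degrees=True).as_matrix();p=s["tcp_pos"]
    y=np.degrees(np.arctan2(R[1,1],R[0,1]))
    print("t %.2f"%s["time_s"],"p",p.round(4),"jaw yaw %.2f"%y,"down",R[:,0].round(4),"F",s["contact_force"].round(1),"w %.4f"%s["gripper_width"],"J",s["joints"].round(1))
    for x in tg: print(x,"dp mm",(1000*R.T@(np.array(x[:3])-p)).round(1),"twist %.2f or %.2f"%tuple((y-x[3]-k+180)%360-180 for k in(0,180)))
E
python3 -c "
from h import *
plan((.44,.48,.24,79.7),(.55,.1,.24,79.7),(.474,-.362,.24,79.7))"
```

```text
t 0.20 p [0.1557 0.6565 0.243 ] jaw yaw -103.34 down [-1.e-04 -1.e-03 -1.e+00] F [0.4 0.5 1. ] w 0.0874 J [ 93.2  20.6   0.7  -0.  -70.1 -16.5]
(0.44, 0.48, 0.24, 79.7) dp mm [   3.1  106.1 -317.4] twist 176.96 or -3.04
(0.55, 0.1, 0.24, 79.7) dp mm [   3.5  450.5 -512.1] twist 176.96 or -3.04
(0.474, -0.362, 0.24, 79.7) dp mm [   4.   917.6 -544.7] twist 176.96 or -3.04
```

```bash
python3 -m jog '{"fingers":[1,1,1,1,1],"dp":[[0,16,-45],[0,32,-90],[0,48,-140],[0,64,-190],[0,80,-235]],"twist":[0,-1,-2,-3,-3]}'
python3 -m jog '{"fingers":[1,1,1,1,1],"dp":[[0,30,-45],[0,65,-80],[0,105,-110],[0,145,-135],[0,185,-160]],"twist":[0,0,0,0,0]}'
python3 -c "
from h import *
plan((.55,.1,.24,79.7),(.474,-.362,.24,79.7))"
```

```text
time_s: 0.7
tcp_pos: [0.3649, 0.5248, 0.2431]
eef_rot: [93.5, 89.9, -96.8]
contact_force: [0.3, 0.1, -0.0]
gripper_width: 0.0878
time_s: 1.2
tcp_pos: [0.4899, 0.3121, 0.2431]
eef_rot: [88.3, 89.9, -102.0]
contact_force: [0.4, -0.3, 0.4]
gripper_width: 0.0877
t 1.20 p [0.4899 0.3121 0.2431] jaw yaw -100.29 down [-3.0e-04 -1.2e-03 -1.0e+00] F [ 0.4 -0.3  0.4] w 0.0877 J [ 51.8  11.8 -11.5   0.  -66.7  27.9]
(0.55, 0.1, 0.24, 79.7) dp mm [  3.4 198.  -97. ] twist -179.99 or 0.01
(0.474, -0.362, 0.24, 79.7) dp mm [   3.9  666.1 -104.7] twist -179.99 or 0.01
```

```bash
python3 -m jog '{"fingers":[1,1,1,1,1],"dp":[[0,40,-20],[0,85,-40],[0,130,-60],[0,175,-75],[0,220,-90]],"twist":[0,0,0,0,0]}'
python3 -m jog '{"fingers":[1,1,1,1,1],"dp":[[0,45,0],[0,90,0],[0,135,0],[0,180,0],[0,225,0]],"twist":[0,0,0,0,0]}'
python3 -m jog '{"fingers":[1,1,1,1,1],"dp":[[0,45,0],[0,90,0],[0,130,0],[0,160,0],[0,180,0]],"twist":[0,0,0,0,0]}'
python3 - <<'E'
from h import *
plan((.4744,-.362,.24,79.7))
c=r.capture("wrist");cv2.imwrite("pics/w1.png",np.clip(c["frame"][:,:,::-1]*1.5,0,255).astype(np.uint8))
np.savez("w1.npz",**{k:c[k] for k in c})
E
```

```text
time_s: 1.7
tcp_pos: [0.5391, 0.0776, 0.2434]
eef_rot: [94.9, 89.9, -95.3]
contact_force: [0.6, 0.8, -0.1]
gripper_width: 0.0879
time_s: 2.2
tcp_pos: [0.4982, -0.1454, 0.2439]
eef_rot: [114.3, 89.9, -76.0]
contact_force: [0.9, -0.4, 0.8]
gripper_width: 0.0878
time_s: 2.7
tcp_pos: [0.4652, -0.3246, 0.2438]
eef_rot: [90.9, 89.9, -99.4]
contact_force: [0.1, -0.6, 0.0]
gripper_width: 0.0877
t 2.70 p [ 0.4652 -0.3246  0.2438] jaw yaw -100.37 down [-2.e-04 -1.e-03 -1.e+00] F [ 0.1 -0.6  0. ] w 0.0877 J [-15.1  10.4 -13.2   0.1 -66.4  94.7]
(0.4744, -0.362, 0.24, 79.7) dp mm [  3.8  35.2 -15.8] twist 179.93 or -0.07
```

View pics/w1.png

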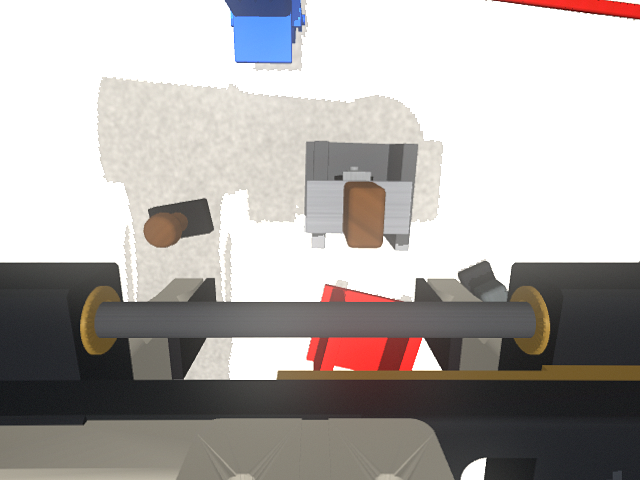

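The wrist view shows the roller aligned with the jaws. Its plate spans columns 306–413 and rows 181–234, and the grip top is near (364,215). I'll check this against the top and side results.

Run:
```python
from h import *
c=dict(np.load("w1.npz"))
P=onz(c,[(306,181),(413,181),(411,234),(306,234)],.074);print(P,P.mean(0),np.degrees(np.arctan2(*(P[0]-P[1])[::-1])))
g=onz(c,[(347,190),(383,190),(383,247),(347,247)],.124);print("grip",g,g.mean(0))
w=onz(c,[(313,247),(409,249),(325,247),(395,249)],.068);print("walls near end",w)
w=onz(c,[(313,142),(405,144),(415,144)],.068);print("walls far end",w)
```

```text
[[ 0.5045313  -0.32623936]
 [ 0.48888771 -0.41128559]
 [ 0.44547258 -0.40445941]
 [ 0.46137153 -0.31807469]] [ 0.47506578 -0.36501477] 79.57739328851221
grip [[ 0.49765514 -0.35438985]
 [ 0.4932107  -0.37854494]
 [ 0.45331876 -0.3730304 ]
 [ 0.45793397 -0.34795772]] [ 0.47552964 -0.36348073]
walls near end [[ 0.44768431 -0.32149289]
 [ 0.43096501 -0.40247817]
 [ 0.44581586 -0.33164193]
 [ 0.43314678 -0.39062356]]
walls far end [[ 0.53351562 -0.33732873]
 [ 0.5186014  -0.40984852]
 [ 0.51714239 -0.41775792]]
```

```bash
python3 -c "
from h import *
plan((.475,-.3635,.14,79.6),(.475,-.3635,.097,79.6))"
```

```text
t 2.75 p [ 0.465  -0.326   0.2437] jaw yaw -100.39 down [-7.0e-04 -1.5e-03 -1.0e+00] F [-0.2 -1.3  1.4] w 0.0873 J [-15.2  10.5 -13.1   0.1 -66.4  94.8]
(0.475, -0.3635, 0.14, 79.6) dp mm [103.7  34.9 -16.6] twist -179.99 or 0.01
(0.475, -0.3635, 0.097, 79.6) dp mm [146.7  34.9 -16.6] twist -179.99 or 0.01
```

```bash
python3 -m jog '{"fingers":[1,1,1,1,1],"dp":[[0,35,-16.6],[20,35,-16.6],[50,35,-16.6],[80,35,-16.6],[100,35,-16.6]],"twist":[0,0,0,0,0]}'
python3 -c "
from h import *
plan((.475,-.3635,.097,79.6))"
```

```text
time_s: 3.25
tcp_pos: [0.474, -0.363, 0.1414]
eef_rot: [15.3, 89.8, -175.1]
contact_force: [-0.4, 0.4, 0.1]
gripper_width: 0.0876
t 3.25 p [ 0.474  -0.363   0.1414] jaw yaw -100.42 down [-2.8e-03 -2.0e-04 -1.0e+00] F [-0.4  0.4  0.1] w 0.0876 J [-18.7  18.2 -17.1   0.1 -54.8  98.2]
(0.475, -0.3635, 0.097, 79.6) dp mm [44.4  0.2 -1.2] twist 179.98 or -0.02
```

```bash
python3 -m jog '{"fingers":[1,1,1,1,1],"dp":[[15,0,-1],[30,0,-1],[40,0,-1],[44,0,-1],[44,0,-1]],"twist":[0,0,0,0,0]}' 40
python3 -m jog '{"fingers":[0.2,0,0,0,0],"dp":[[0,0,0],[0,0,0],[0,0,0],[0,0,0],[0,0,0]],"twist":[0,0,0,0,0]}' 40
python3 -m jog '{"fingers":[0,0,0,0,0],"dp":[[0,0,0],[0,0,0],[0,0,0],[0,0,0],[0,0,0]],"twist":[0,0,0,0,0]}' 40
python3 -c "
from h import *
plan()"
```

```text
time_s: 3.75
tcp_pos: [0.4747, -0.3631, 0.0972]
eef_rot: [11.4, 89.8, -179.0]
contact_force: [-0.4, 0.1, -0.5]
gripper_width: 0.0878
time_s: 4.25
tcp_pos: [0.4748, -0.3632, 0.0974]
eef_rot: [14.7, 89.8, -175.7]
contact_force: [0.2, 0.1, -0.2]
gripper_width: 0.0531
time_s: 4.75
tcp_pos: [0.4748, -0.3632, 0.0974]
eef_rot: [13.9, 89.8, -176.5]
contact_force: [0.9, 1.1, 0.4]
gripper_width: 0.0259
t 4.75 p [ 0.4748 -0.3632  0.0974] jaw yaw -100.41 down [-3.1e-03 -2.0e-04 -1.0e+00] F [0.9 1.1 0.4] w 0.0259 J [-18.7  21.  -19.7   0.1 -49.5  98.2]
```

```bash
python3 -m jog '{"fingers":[0,0,0,0,0],"dp":[[-3,0,0],[-15,0,0],[-40,0,0],[-75,0,0],[-110,0,0]],"twist":[0,0,0,0,0]}'
python3 - <<'E'
from h import *
u=np.array([np.cos(np.radians(76.1)),np.sin(np.radians(76.1))]);c=np.array([.5044,.1455])
s=c-.08*u;e=c+.08*u;print(s,e)
plan((*s,.21,76.1),(*s,.15,76.1),(*e,.13,76.1))
E
```

```text
time_s: 5.25
tcp_pos: [0.4747, -0.363, 0.2089]
eef_rot: [8.4, 89.8, 177.9]
contact_force: [1.4, -0.3, -3.2]
gripper_width: 0.0258
[0.48518176 0.06784268] [0.52361824 0.22315732]
t 5.25 p [ 0.4747 -0.363   0.2089] jaw yaw -100.42 down [-4.e-03  1.e-04 -1.e+00] F [ 1.4 -0.3 -3.2] w 0.0258 J [-18.6  14.8 -12.2   0.1 -63.2  98.2]
(np.float64(0.48518175660181884), np.float64(0.06784268147374473), 0.21, 76.1) dp mm [  -1.1 -425.6   67.6] twist -176.52 or 3.48
(np.float64(0.48518175660181884), np.float64(0.06784268147374473), 0.15, 76.1) dp mm [  58.9 -425.6   67.3] twist -176.52 or 3.48
(np.float64(0.5236182433981811), np.float64(0.22315731852625525), 0.13, 76.1) dp mm [  78.8 -585.4   57.5] twist -176.52 or 3.48
```

```bash
python3 -m jog '{"fingers":[0,0,0,0,0],"dp":[[0,-15,2],[0,-50,8],[0,-95,15],[0,-140,22],[0,-185,29]],"twist":[0,1,2,3,3.5]}' 
python3 -m jog '{"fingers":[0,0,0,0,0],"dp":[[0,-45,7],[0,-90,14],[0,-130,20],[0,-165,26],[0,-190,30]],"twist":[0,0,0,0,0]}'
python3 - <<'E'
from h import *
u=np.array([np.cos(np.radians(76.1)),np.sin(np.radians(76.1))]);c=np.array([.5044,.1455])
s=c-.08*u;plan((*s,.21,76.1),(*s,.15,76.1))
E
```

```text
time_s: 5.75
tcp_pos: [0.4788, -0.174, 0.2089]
eef_rot: [7.3, 89.8, 173.3]
contact_force: [1.8, 0.0, -2.7]
gripper_width: 0.0259
time_s: 6.25
tcp_pos: [0.495, 0.02, 0.2091]
eef_rot: [1.0, 89.7, 167.1]
contact_force: [0.6, -0.4, -2.6]
gripper_width: 0.0256
t 6.25 p [0.495  0.02   0.2091] jaw yaw -103.91 down [-0.0043  0.001  -1.    ] F [ 0.6 -0.4 -2.6] w 0.0256 J [ 25.    5.2 -24.1  -0.2 -60.8  51.2]
(np.float64(0.48518175660181884), np.float64(0.06784268147374473), 0.21, 76.1) dp mm [ -0.8 -44.1  21. ] twist 179.99 or -0.01
(np.float64(0.48518175660181884), np.float64(0.06784268147374473), 0.15, 76.1) dp mm [ 59.2 -44.1  20.8] twist 179.99 or -0.01
```

```bash
python3 -m jog '{"fingers":[0,0,0,0,0],"dp":[[0,-20,10],[0,-40,20],[15,-44,21],[35,-44,21],[52,-44,21]],"twist":[0,0,0,0,0]}'
python3 - <<'E'
from h import *
u=np.array([np.cos(np.radians(76.1)),np.sin(np.radians(76.1))]);c=np.array([.5044,.1455])
s=c-.08*u;plan((*s,.155,76.1),(*s,.136,76.1))
a=r.capture("wrist")["frame"];b=r.capture("side")["frame"][100:320,180:420];t=r.capture("top")["frame"][150:330,80:290]
f=lambda im,w,h:cv2.resize(np.clip(im*1.4,0,255).astype(np.uint8)[:,:,::-1],(w,h),interpolation=cv2.INTER_CUBIC)
cv2.imwrite("pics/p1.png",np.vstack([np.hstack([f(b,400,350),f(t,400,350)]),np.hstack([f(a[:300],400,220),np.zeros((220,400,3),np.uint8)])]))
E
```

```text
time_s: 6.75
tcp_pos: [0.4841, 0.0683, 0.1565]
eef_rot: [-0.6, 89.7, 165.5]
contact_force: [-0.3, -0.6, -4.0]
gripper_width: 0.0257
t 6.75 p [0.4841 0.0683 0.1565] jaw yaw -103.88 down [-0.0048  0.0012 -1.    ] F [-0.3 -0.6 -4. ] w 0.0257 J [ 31.    7.7 -29.   -0.3 -53.5  45.3]
(np.float64(0.48518175660181884), np.float64(0.06784268147374473), 0.155, 76.1) dp mm [ 1.5  0.1 -1.2] twist -179.98 or 0.02
(np.float64(0.48518175660181884), np.float64(0.06784268147374473), 0.136, 76.1) dp mm [20.5  0.1 -1.3] twist -179.98 or 0.02
```

View pics/p1.png

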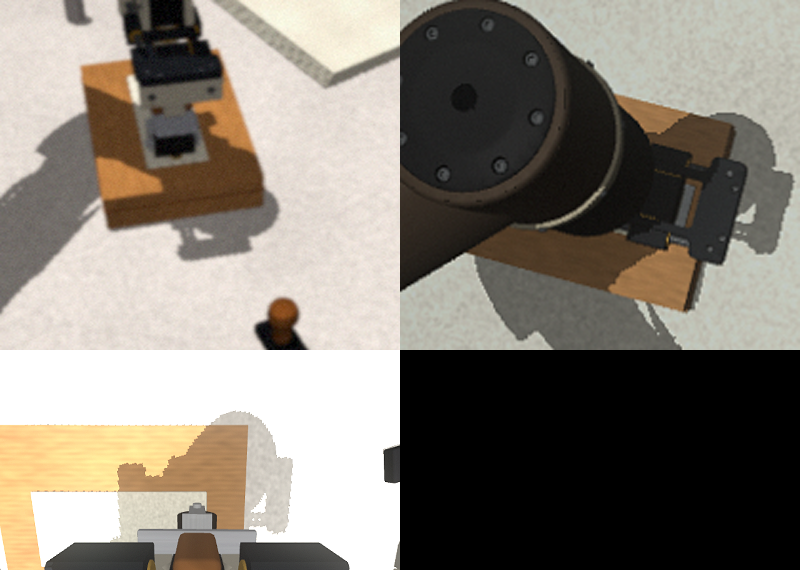

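The roller hangs over the eyelet end, square to the board and centred on it. Next I'll press down and check the force.

```bash
python3 -m jog '{"fingers":[0,0,0,0,0],"dp":[[8,0,-1],[13,0,-1],[17,0,-1],[19.5,0,-1],[19.5,0,-1]],"twist":[0,0,0,0,0]}' 
python3 -c "
from h import *
u=np.array([np.cos(np.radians(76.1)),np.sin(np.radians(76.1))]);c=np.array([.5044,.1455])
e=c-.033*u;plan((*e,.1364,76.1))"
```

```text
time_s: 7.4
tcp_pos: [0.4851, 0.0674, 0.1374]
eef_rot: [15.4, 89.7, -178.5]
contact_force: [-1.4, 0.0, 3.6]
gripper_width: 0.026
t 7.40 p [0.4851 0.0674 0.1374] jaw yaw -103.90 down [-6.1e-03 -2.0e-04 -1.0e+00] F [-1.4  0.   3.6] w 0.0260 J [ 30.8   9.1 -30.3  -0.2 -51.   45.4]
(np.float64(0.4964724745982503), np.float64(0.11346635610791969), 0.1364, 76.1) dp mm [  0.9 -47.5  -0. ] twist -180.00 or 0.00
```

```bash
python3 -m jog '{"fingers":[0,0,0,0,0],"dp":[[0.7,-7,0],[0.7,-17,0],[0.7,-27,0],[0.7,-37,0],[0.7,-47,0]],"twist":[0,0,0,0,0]}' 
python3 -c "
from h import *
u=np.array([np.cos(np.radians(76.1)),np.sin(np.radians(76.1))]);c=np.array([.5044,.1455])
for k in(.017,.075):
  e=c+k*u;plan((*e,.1368,76.1))"
```

```text
time_s: 7.9
tcp_pos: [0.4968, 0.1142, 0.1368]
eef_rot: [13.6, 89.7, 179.7]
contact_force: [-1.2, 0.2, 4.0]
gripper_width: 0.0252
t 7.90 p [0.4968 0.1142 0.1368] jaw yaw -103.87 down [-0.0055  0.     -1.    ] F [-1.2  0.2  4. ] w 0.0252 J [ 34.9  10.9 -28.   -0.2 -51.4  41.4]
(np.float64(0.5084838767221135), np.float64(0.16200218018682924), 0.1368, 76.1) dp mm [ -0.1 -49.2   0.2] twist -179.97 or 0.03
t 7.90 p [0.4968 0.1142 0.1368] jaw yaw -103.87 down [-0.0055  0.     -1.    ] F [-1.2  0.2  4. ] w 0.0252 J [ 34.9  10.9 -28.   -0.2 -51.4  41.4]
(np.float64(0.5224171031857947), np.float64(0.2183037361183643), 0.1368, 76.1) dp mm [-2.000e-01 -1.072e+02  1.000e-01] twist -179.97 or 0.03
```

```bash
python3 -m jog '{"fingers":[0,0,0,0,0],"dp":[[0,-10,0],[0,-20,0],[0,-30,0],[0,-40,0],[0,-50,0]],"twist":[0,0,0,0,0]}' 
python3 -c "
from h import *
u=np.array([np.cos(np.radians(76.1)),np.sin(np.radians(76.1))]);c=np.array([.5044,.1455])
e=c+.077*u;plan((*e,.1368,76.1))"
```

```text
time_s: 8.4
tcp_pos: [0.5093, 0.1636, 0.1368]
eef_rot: [12.5, 89.7, 178.6]
contact_force: [1.2, -0.9, 3.4]
gripper_width: 0.0256
t 8.40 p [0.5093 0.1636 0.1368] jaw yaw -103.86 down [-5.e-03  1.e-04 -1.e+00] F [ 1.2 -0.9  3.4] w 0.0256 J [ 38.7  13.2 -25.   -0.2 -52.1  37.6]
(np.float64(0.5228975592707493), np.float64(0.2202451690815207), 0.1368, 76.1) dp mm [ -0.1 -58.2   0.3] twist -179.96 or 0.04
```

```bash
python3 -m jog '{"fingers":[0,0,0,0,0],"dp":[[0,-12,0],[0,-24,0],[0,-36,0],[0,-47,0],[0,-57,0]],"twist":[0,0,0,0,0]}' 
python3 -m jog '{"fingers":[0,0,0,0,0],"dp":[[0,-1,0],[0,-1,0],[0,-1,0],[0,-1,0],[0,-1,0]],"twist":[0,0,0,0,0]}'
python3 - <<'E'
from h import *
plan()
b=r.capture("side")["frame"][80:280,180:400]
cv2.imwrite("pics/p2.png",cv2.resize(np.clip(b*1.4,0,255).astype(np.uint8)[:,:,::-1],None,fx=3,fy=3))
E
```

```text
time_s: 8.9
tcp_pos: [0.5235, 0.2201, 0.1368]
eef_rot: [10.0, 89.7, 176.1]
contact_force: [1.3, -0.6, 3.3]
gripper_width: 0.0255
time_s: 9.4
tcp_pos: [0.5237, 0.2207, 0.1369]
eef_rot: [9.2, 89.7, 175.3]
contact_force: [0.9, -0.5, 2.7]
gripper_width: 0.026
t 9.40 p [0.5237 0.2207 0.1369] jaw yaw -103.87 down [-4.4e-03  4.0e-04 -1.0e+00] F [ 0.9 -0.5  2.7] w 0.0260 J [ 42.5  16.  -20.9  -0.2 -53.3  33.8]
```

View pics/p2.png

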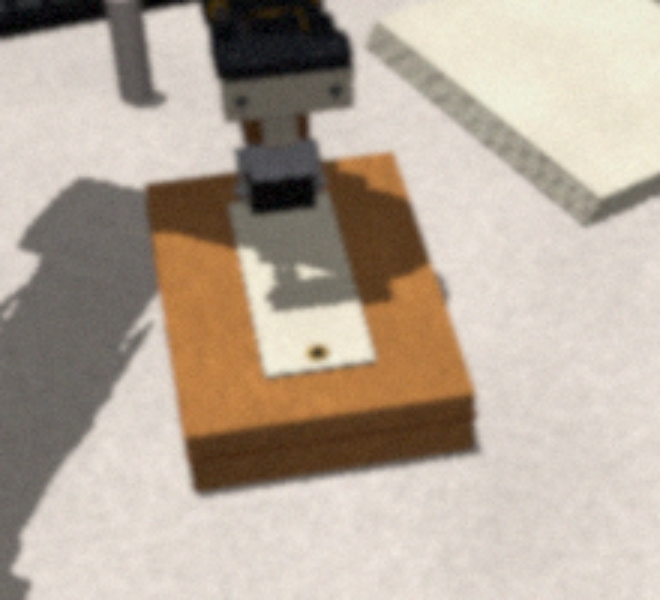

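The roller is at the plain end, centred, with about 6 N of contact once its weight is added. Next I'll lift it and return to the stand.

```bash
python3 -m jog '{"fingers":[0,0,0,0,0],"dp":[[-10,0,0],[-25,0,0],[-45,0,0],[-65,0,0],[-75,0,0]],"twist":[0,0,0,0,0]}' 
python3 -m jog '{"fingers":[0,0,0,0,0],"dp":[[0,15,0],[0,50,-2],[0,90,-2],[0,135,-2],[0,180,-2]],"twist":[0,-1,-2,-3,-3.5]}' 
python3 -c "
from h import *
plan((.479,-.366,.21,79.2))"
```

```text
time_s: 9.95
tcp_pos: [0.5236, 0.2205, 0.2131]
eef_rot: [4.7, 89.7, 170.8]
contact_force: [0.0, 0.6, -2.5]
gripper_width: 0.0258
time_s: 10.45
tcp_pos: [0.4802, 0.0433, 0.212]
eef_rot: [8.2, 89.6, 177.9]
contact_force: [1.4, -0.1, -3.0]
gripper_width: 0.0257
t 10.45 p [0.4802 0.0433 0.212 ] jaw yaw -100.33 down [-7.3e-03  3.0e-04 -1.0e+00] F [ 1.4 -0.1 -3. ] w 0.0257 J [ 28.4   3.9 -25.2  -0.2 -61.3  51.4]
(0.479, -0.366, 0.21, 79.2) dp mm [  1.9 402.9 -72.2] twist -179.53 or 0.47
```

```bash
python3 -m jog '{"fingers":[0,0,0,0,0],"dp":[[0,45,-8],[0,90,-16],[0,135,-24],[0,175,-32],[0,215,-39]],"twist":[0,0,0.3,0.3,0.4]}' 
python3 -m jog '{"fingers":[0,0,0,0,0],"dp":[[0,45,-8],[0,90,-16],[0,130,-23],[0,165,-29],[0,187,-33]],"twist":[0,0,0,0,0]}' 
python3 -m jog '{"fingers":[0,0,0,0,0],"dp":[[0,0,0],[0,0,0],[0,0,0],[0,0,0],[0,0,0]],"twist":[0,0,0,0,0]}' 
python3 -c "
from h import *
plan((.479,-.366,.21,79.2),(.479,-.366,.11,79.2),(.479,-.366,.0974,79.2))"
```

```text
time_s: 10.95
tcp_pos: [0.4782, -0.1771, 0.2109]
eef_rot: [4.4, 89.5, 173.7]
contact_force: [0.9, 0.3, -3.1]
gripper_width: 0.0253
time_s: 11.45
tcp_pos: [0.4736, -0.3689, 0.2091]
eef_rot: [-1.7, 89.3, 167.4]
contact_force: [0.2, 0.6, -2.5]
gripper_width: 0.0254
time_s: 11.95
tcp_pos: [0.4738, -0.3681, 0.2093]
eef_rot: [-2.0, 89.3, 167.1]
contact_force: [0.0, 0.7, -3.1]
gripper_width: 0.0259
t 11.95 p [ 0.4738 -0.3681  0.2093] jaw yaw -100.84 down [-0.0118  0.0027 -0.9999] F [ 0.   0.7 -3.1] w 0.0259 J [-19.2  15.3 -11.5   0.1 -63.9  98.3]
(0.479, -0.366, 0.21, 79.2) dp mm [-0.7 -3.1 -4.7] twist 179.96 or -0.04
(0.479, -0.366, 0.11, 79.2) dp mm [99.3 -3.  -5.9] twist 179.96 or -0.04
(0.479, -0.366, 0.0974, 79.2) dp mm [111.9  -3.   -6.1] twist 179.96 or -0.04
```

```bash
python3 -m jog '{"fingers":[0,0,0,0,0],"dp":[[5,-3,-5],[30,-3,-5.5],[60,-3,-5.5],[85,-3,-6],[96,-3,-6]],"twist":[0,0,0,0,0]}' 
python3 -m jog '{"fingers":[0,0,0,0,0],"dp":[[0,0,0],[0,0,0],[0,0,0],[0,0,0],[0,0,0]],"twist":[0,0,0,0,0]}'
python3 - <<'E'
from h import *
plan((.479,-.366,.0974,79.2))
b=r.capture("side")["frame"][310:460,330:480]
cv2.imwrite("pics/p3.png",cv2.resize(np.clip(b*1.4,0,255).astype(np.uint8)[:,:,::-1],None,fx=4,fy=4))
E
```

```text
time_s: 12.45
tcp_pos: [0.4782, -0.3649, 0.1106]
eef_rot: [-5.4, 89.1, 163.8]
contact_force: [-0.7, -0.7, -4.0]
gripper_width: 0.026
time_s: 12.95
tcp_pos: [0.4787, -0.3651, 0.1116]
eef_rot: [-4.7, 89.2, 164.5]
contact_force: [-0.5, 0.3, -3.1]
gripper_width: 0.0258
t 12.95 p [ 0.4787 -0.3651  0.1116] jaw yaw -100.81 down [-0.0135  0.0037 -0.9999] F [-0.5  0.3 -3.1] w 0.0258 J [-18.7  20.7 -17.8   0.1 -52.2  97.9]
(0.479, -0.366, 0.0974, 79.2) dp mm [14.1  0.9 -0.7] twist 179.99 or -0.01
```

View pics/p3.png

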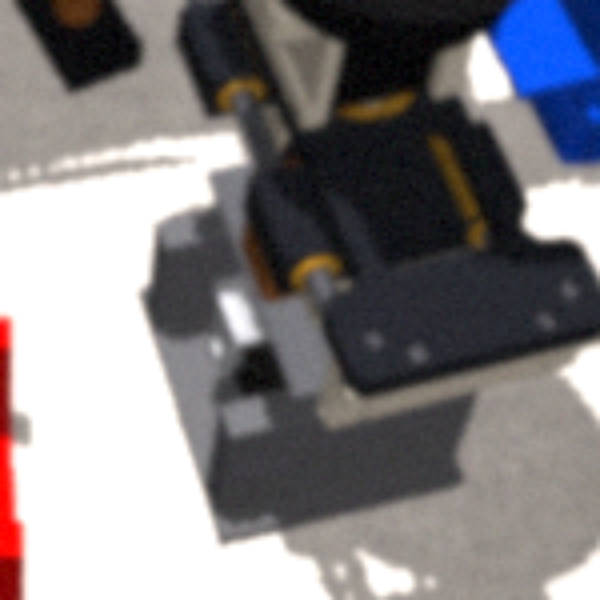

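The wheel is in the gap and the plate sits over both wall tops. I'll lower it the last bit, then release.

```bash
python3 -m jog '{"fingers":[0,0,0,0,0],"dp":[[5,0.5,-0.5],[9,0.5,-0.5],[12,0.5,-0.5],[14,0.5,-0.5],[14,0.5,-0.5]],"twist":[0,0,0,0,0]}' 
python3 -c "
from h import *
plan((.479,-.366,.0974,79.2))"
```

```text
time_s: 13.5
tcp_pos: [0.4786, -0.3655, 0.0976]
eef_rot: [-4.2, 89.2, 165.0]
contact_force: [-1.5, 1.7, 0.5]
gripper_width: 0.0258
t 13.50 p [ 0.4786 -0.3655  0.0976] jaw yaw -100.81 down [-0.0143  0.0038 -0.9999] F [-1.5  1.7  0.5] w 0.0258 J [-18.8  21.7 -18.6   0.1 -50.6  97.9]
(0.479, -0.366, 0.0974, 79.2) dp mm [ 0.2  0.4 -0.5] twist 179.99 or -0.01
```

```bash
python3 -m jog '{"fingers":[0.4,0.6,0.8,0.9,0.9],"dp":[[0,0,0],[0,0,0],[0,0,0],[0,0,0],[0,0,0]],"twist":[0,0,0,0,0]}' 
python3 -m jog '{"fingers":[0.9,0.9,0.9,0.9,0.9],"dp":[[0,0,0],[0,0,0],[0,0,0],[0,0,0],[-5,0,0]],"twist":[0,0,0,0,0]}' 
python3 -m jog '{"fingers":[0.9,0.9,0.9,0.9,0.9],"dp":[[-20,0,0],[-50,0,0],[-90,0,0],[-130,0,0],[-150,0,0]],"twist":[0,0,0,0,0]}' 
python3 -m jog '{"fingers":[0.9,0.9,0.9,0.9,0.9],"dp":[[0,-40,0],[0,-80,0],[0,-120,0],[0,-150,0],[0,-150,0]],"twist":[0,0,0,0,0]}'
python3 - <<'E'
from h import *
plan()
c=r.capture("top");np.savez("t2.npz",**c)
f=lambda im,x,y:cv2.resize(np.clip(im[y:y+75,x:x+80]*1.6,0,255).astype(np.uint8)[:,:,::-1],None,fx=5,fy=5,interpolation=cv2.INTER_CUBIC)
cv2.imwrite("pics/p4.png",np.hstack([f(c["frame"],415,220),f(r.capture("side")["frame"],360,340)]))
E
```

```text
time_s: 14.0
tcp_pos: [0.4786, -0.3656, 0.0976]
eef_rot: [-4.2, 89.2, 165.0]
contact_force: [-1.4, -0.1, -0.6]
gripper_width: 0.0604
time_s: 14.5
tcp_pos: [0.4783, -0.3654, 0.1021]
eef_rot: [-4.9, 89.1, 164.3]
contact_force: [0.2, -0.4, 1.2]
gripper_width: 0.0789
time_s: 15.0
tcp_pos: [0.4816, -0.3668, 0.2567]
eef_rot: [2.4, 89.4, 171.6]
contact_force: [-0.2, -0.0, 0.1]
gripper_width: 0.0789
time_s: 15.5
tcp_pos: [0.5102, -0.2167, 0.2575]
eef_rot: [-0.8, 89.5, 168.6]
contact_force: [0.7, -0.5, 0.6]
gripper_width: 0.0791
t 15.50 p [ 0.5102 -0.2167  0.2575] jaw yaw -100.61 down [-0.0094  0.0019 -1.    ] F [ 0.7 -0.5  0.6] w 0.0791 J [ -2.8   9.  -13.1  -0.1 -68.5  82.2]
```

View pics/p4.png

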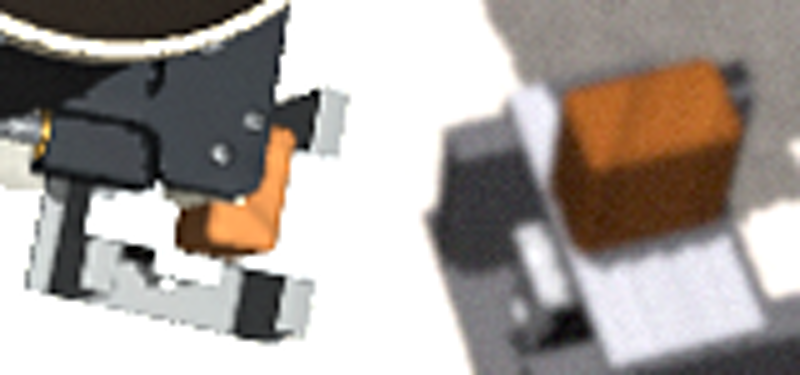

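The roller stands upright on both wall tops, about 4 mm closer to the seat centre than at the start. The gripper is clear of it, so I'm handing in.

```bash
python3 -c "
from plant import r
print(r.close_job())"
```

```text
the job is handed in; nothing more can be done
None
```

I rolled the board in one pass from the eyelet end to the plain end and put the roller back upright in the grey stand. I released it and handed the job in at about 15.5 s. The hand-in gives no verdict, so these are my own readings.

- **Pressure:** Between the moves of the pass, the wheel pressed with about 6–7 N, which is the wrist force with the roller's weight of about 3 N added back. The spring was squeezed about 6–7 mm, roughly half-way.
- **Alignment:** The tool stayed within about 1 mm of the line I had measured. The top and side cameras placed the board's centre about 2–3 mm apart, so I used the average.
- **Parking:** The last picture shows the plate resting on both wall tops. I estimate the grip is 3–5 mm from the seat, and the arm had moved clear.
- **Not confirmed:** I inferred the wheel's turning from the rolling motion under load and did not measure it. The tool leaned up to about 0.9° by the end, well inside the limits. No check failed.

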